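# Deposit old USB sticks in the secure media drop box

## Task

Retire the four old USB sticks: tip them out of the steel tray into the open hopper of the grey media drop box; then push the box's sprung black knob in and twist it clockwise right to its stop, so that the trap drops all four sticks into the bin below, and let it spring back fully home. Leave the empty tray standing flat on the desk, and the other things where they are.

Things in the scene. Friction and masses are not known exactly. Their poses are not given: they have to be found in the camera images.
- drop_box: grey sheet-metal box, fixed to the desk, 230 deep (x) x 170 wide (y) x 198 mm high; origin under its centre, x from front to back. Upright front wall 50 mm high at x = -115 mm, then a panel sloping up at 35 degrees to x = -10 mm, z = 123 mm; behind it the open hopper, x = -10 to 115 mm. The bin is the inside of the box below the trap.
- hopper_mouth (a point): centre of the hopper's open mouth, level with its rim (198 mm above the desk); axes as the box. The mouth is 119 mm (x) x 164 mm (y) inside and narrows to the trap 70 mm lower.
- hopper (a point): centre of the top of the closed trap at the bottom of the hopper, 100 (x) x 110 mm (y), 126 mm above the desk; axes as the box. Its two flaps swing down as the knob turns.
- knob_grip (a point): grip point in the black bar-shaped knob, on its axis, 44 mm out from the sloping panel. z points out along the axis, 35 degrees from vertical, leaning to the box's front; x along the bar (at rest it lies up and down the slope). Bar 44 long x 16 wide (y), from 24 mm below this point to 8 mm above it, on a round skirt of 52 mm diameter.
- knob (a joint): turn of the knob, rad: 0 at home, grows clockwise as seen from outside, up to a firm stop a little short of a quarter turn (1.2 to 1.3), felt as a sharp rise in torque; a spring of 0.1 to 0.25 N m brings it back. A bayonet locks it while the knob is out: it turns only while pushed in.
- knob_push (a joint): how far the knob is pushed in along its axis, m: 0 out, 0.008 fully in; it needs about 6 N to start and 10 N to bottom, and must be nearly fully in (past 0.0065) before the knob turns. Once turned, the bayonet keeps it in until it is back home.
- tray: open steel pouring tray, 140 long (x) x 60 wide (y, outside) x 32 mm high, 140 g, walls 3 mm, floor 2.5 mm; origin at the centre of its underside. Walls on three sides; the end at +x is an open spout whose floor's last 18 mm rises 4 mm. Grip it across its width at the middle.
- usb_1: one of four equal old USB sticks (dark, flat bar 18 x 54 x 8 mm, 12 g, slippery plastic); origin at the centre of its underside, y along its length. At the start all four lie flat in the tray.
- usb_2: one of four equal old USB sticks (dark, flat bar 18 x 54 x 8 mm, 12 g, slippery plastic); origin at the centre of its underside, y along its length. At the start all four lie flat in the tray.
- usb_3: one of four equal old USB sticks (dark, flat bar 18 x 54 x 8 mm, 12 g, slippery plastic); origin at the centre of its underside, y along its length. At the start all four lie flat in the tray.
- usb_4: one of four equal old USB sticks (dark, flat bar 18 x 54 x 8 mm, 12 g, slippery plastic); origin at the centre of its underside, y along its length. At the start all four lie flat in the tray.
- glue_stick: bystander: yellow glue stick standing upright, 27 mm diameter, 94 mm high, beside the box; origin under its centre
- stamp_c: bystander: black self-inking stamp standing, 35 x 49 x 85 mm, on the other side of the box; origin under its centre
- mug: bystander: mug, 81 x 113 x 101 mm, behind the tray; origin under it
- stapler: bystander: stapler lying on the desk, 137 x 34 x 46 mm; origin under its centre
- calculator: bystander: flat pocket calculator, 125 x 78 x 14 mm; origin under its centre

How it is judged:
On the way, in this order (a step that is already met when the one before it is completed fails the run):
1. all four sticks lie in the hopper on the closed trap, the knob still home (x of usb_1 in the frame of hopper between -0.062 and 0.062 m and y of usb_1 in the frame of hopper between -0.085 and 0.085 m and z of usb_1 in the frame of hopper between -0.012 and 0.075 m and x of usb_2 in the frame of hopper between -0.062 and 0.062 m and y of usb_2 in the frame of hopper between -0.085 and 0.085 m and z of usb_2 in the frame of hopper between -0.012 and 0.075 m and x of usb_3 in the frame of hopper between -0.062 and 0.062 m and y of usb_3 in the frame of hopper between -0.085 and 0.085 m and z of usb_3 in the frame of hopper between -0.012 and 0.075 m and x of usb_4 in the frame of hopper between -0.062 and 0.062 m and y of usb_4 in the frame of hopper between -0.085 and 0.085 m and z of usb_4 in the frame of hopper between -0.012 and 0.075 m and value of joint knob below 0.08 rad), for 0.2 s.
2. the knob has been pushed in and turned to its stop (value of joint knob above 1.18 rad), for 0.2 s.
At the end, for the whole second after the job is handed in: All four sticks lie in the bin, inside the box and below the trap (origins less than 95 mm above the desk); the knob is home (within 0.05 rad) and has sprung out (within 1.2 mm); the tray stands flat (within 0.08 rad) and at rest on the desk itself (x of usb_1 in the frame of drop_box between -0.115 and 0.115 m and y of usb_1 in the frame of drop_box between -0.085 and 0.085 m and z of usb_1 in the frame of drop_box between 0 and 0.095 m and x of usb_2 in the frame of drop_box between -0.115 and 0.115 m and y of usb_2 in the frame of drop_box between -0.085 and 0.085 m and z of usb_2 in the frame of drop_box between 0 and 0.095 m and x of usb_3 in the frame of drop_box between -0.115 and 0.115 m and y of usb_3 in the frame of drop_box between -0.085 and 0.085 m and z of usb_3 in the frame of drop_box between 0 and 0.095 m and x of usb_4 in the frame of drop_box between -0.115 and 0.115 m and y of usb_4 in the frame of drop_box between -0.085 and 0.085 m and z of usb_4 in the frame of drop_box between 0 and 0.095 m and value of joint knob below 0.05 rad and value of joint knob_push below 0.0012 m and angle between tray's own z axis and vertical below 0.08 rad and height (world z) of tray between -0.005 and 0.008 m and linear speed of tray below 0.02 m/s); the robot touches nothing.
It fails at once if a bystander (glue stick, stamp, mug, stapler, calculator) is shifted by more than 30 mm (distance of any of glue_stick, stamp_c, mug, stapler, calculator from where it was at the start of the episode above 0.03 m).
It also fails if it takes over 72 s, if anything falls off the work surface, if the arm or the gripper's body presses on something with over 40 N, if the wrist force passes 120 N, or if a joint passes its speed limit or range.

## Robot

A 7-joint arm with a two-finger parallel gripper is mounted at the origin on a cart in front of the work surface, level with it; the furniture and walls round the work are solid. World frame = base frame: x ahead of the robot, y to its left, z up, the work surface at z = 0. Lengths are in m, angles in rad, forces in N, time in s.
With the tool pointing down it reaches from about 0.35 to 0.9 m from the base axis. Payload 8.1 kg.
Tool frame: the origin (TCP) lies midway between the tips of the shut fingers; the grasp point (between the pads) lies 19 mm behind it; z points along the fingers, y is the line along which they close (so a half turn about z gives the same grasp; the last joint's range is limited). The gripper opens to 92 mm and grips with 3 to 60 N. Pads are 19 mm wide; open, the fingers measure 130 mm over their backs; the gripper's body (75 mm by 190 mm) begins 47 mm behind the grasp point.
Start: joints at [1.091, 0.434, 0.025, 1.573, -0.012, 1.134, -0.075], TCP at [0.23, -0.581, 0.227] pointing down, gripper open.
Joint ranges: [-2.62, 2.62], [-0.44, 2.09], [-1.27, 1.32], [0.08, 2.57], [-1.32, 4.46], [0.12, 2], [-2.74, 2.74]. Speed limits (rad/s): [2.22, 2.22, 3.01, 3.01, 3.14, 3.14, 3.14].

## Interface

Orientations are given as a rotation vector (axis times angle).
In Python, from cell import arm gives the robot as it stands.
- The arm moves only by the tool send_rows, never from a script. Its argument "increments" is a list of rows, each a list of 3 entries, a list of its own where there are three numbers: the finger opening in cm, from 0 to 9.18, then the shift along the tool's x, y, z in cm, then the turn, a rotation vector about the tool's x, y, z in rad. A call has 1 to 5 rows; each row shifts and turns the commanded pose from where the row before left it, along the tool's axes as they then stand; what a row does not reach is not made up. A row lasts 1/10 s, in which the tool goes at most 50 mm and 8.59 degrees, less where a joint would pass 70% of its speed; a pose out of reach is approached as far as the arm can. A call is refused whole if a number of a shift passes 5 or a number of a turn 0.15, either way. A call with a gripper value outside its range is refused whole. The fingers move at their own pace and stop on an object; "force" is the grip in N (left out, the last holds). Time passes only in rows, so rows that do not move let the fingers close. It gives the time, the measured TCP pose, the force, the opening and the grip force at its end, in the units of the state.
- arm.observe(): the state, without advancing time (a new reading comes with each control period).
- arm.get_image(name): name is "scene" or "top" or "wrist"; returns the picture (384x512x3 uint8, red, green, blue); there is no depth.
- arm.camera_params(name): a dict with "camera_matrix" (3x3 intrinsics, pixels), "R" (3x3) and "t" (3): a world point X has camera coordinates R X + t. Camera axes: x right, y down, z forward; pixel columns grow to the right and rows downward; lengths in m; the calibration is good to about 2 mm. A picture is of the moment at which its call begins: read the wrist's pose just before it. camera_params takes no time and is no camera call; for the wrist camera it gives the pose at the moment of the call.
- arm.sign_off(): hands the job in; it is judged then, once.
The state is a dict: "clock": time; "joints": joint angles; "dq": joint speeds; "joint_efforts": joint torques, N m; "position": TCP position; "ee_rot": TCP orientation; "force": force on the tool from outside, world axes, zero at the start; "ft_torque": the same for the moment, N m; "width": opening from 0.0 (shut) to 1.0 (fully open); "gripper_force": force on a finger pad.
Only numpy, scipy, OpenCV 4.12 (cv2) and the standard library are available. Lean on these libraries where they do the work, as an engineer would, in place of code of your own. Each camera call takes 0.05 s, during which the arm holds its last target. There are 200 camera calls.

## Working session

There is one attempt and no reset: what is moved stays moved. The work goes in short steps, Python scripts to look and compute and a tool call to move; the robot and the scene stay as the last step left them, time stands still between calls to the robot, and variables do not carry over. Pictures are saved under pics/ and viewed, at most 10 in all, crops included, and the job is handed in when it is done.

Besides the shell and the picture viewer there is one more tool, called as name(argument=value, ...), one argument or row to a line, values as JSON. send_rows: Moves the arm, as the interface text tells. Its arguments: {"type":"object","properties":{"increments":{"type":"array"},"force":{"type":"number"}},"required":["increments"]}

```bash
mkdir -p pics; ls; python3 - <<'E'
from cell import arm
import cv2,numpy as np
o=arm.observe();print(o)
for n in("scene","top"):
    cv2.imwrite(f"pics/{n}0.png",arm.get_image(n)[:,:,::-1]);p=arm.camera_params(n);print(n,{k:np.round(v,4).tolist() for k,v in p.items()})
E
```

```text
pics
{'clock': 0.0, 'joints': array([ 1.0913785 ,  0.43525687,  0.02499198,  1.57411316, -0.01160814,
        1.1340087 , -0.07510521]), 'dq': array([ 6.78596085e-04,  7.17879902e-05, -5.77035982e-04,  5.95078816e-05,
        1.72598367e-04, -8.89538717e-04,  3.66250540e-04]), 'joint_efforts': array([-2.27302644e-04, -6.67850304e+01,  9.84376185e-01, -3.14463580e+01,
       -6.07111584e-02,  4.27240762e-02,  1.52711686e-04]), 'position': array([ 0.22972094, -0.58068507,  0.22591794]), 'ee_rot': array([-3.08447633e+00, -5.87965103e-01,  7.11138785e-04]), 'force': array([-0.53717352,  0.41019294, -0.01350563]), 'ft_torque': array([0.01545226, 0.03308681, 0.05636074]), 'gripper_force': 0.0, 'width': 0.9992586783167587}
scene {'camera_matrix': [[405.4843, 0.0, 252.8752], [0.0, 405.4843, 192.1239], [0.0, 0.0, 1.0]], 'R': [[-0.4709, -0.8822, -0.0051], [-0.6145, 0.3322, -0.7156], [0.6329, -0.3339, -0.6985]], 't': [0.307, 0.3934, 1.0504]}
top {'camera_matrix': [[391.6353, 0.0, 255.3934], [0.0, 391.6353, 188.6483], [0.0, 0.0, 1.0]], 'R': [[0.0291, -0.9994, 0.0167], [-0.9842, -0.0316, -0.1745], [0.1749, -0.0114, -0.9845]], 't': [0.0114, 0.5404, 1.2742]}
```

View pics/scene0.png

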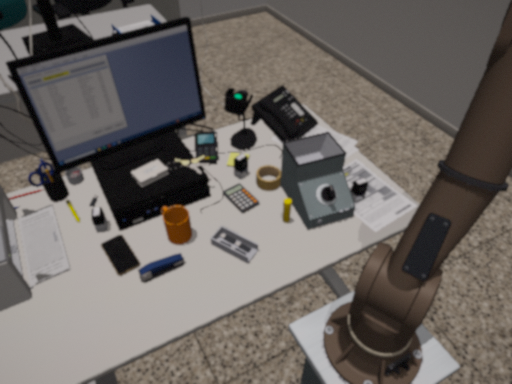

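View pics/top0.png

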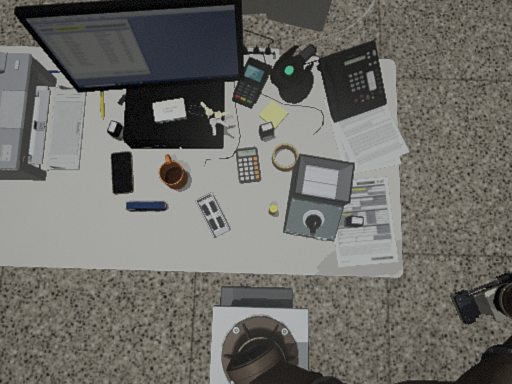

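The scene view shows the tray at (235,244) and the box at (318,180). In the top view the tray is at (213,214), the box at (319,198), the glue stick at (273,208) and the stamp at (355,221). I'll enlarge that part of the top view.

```bash
python3 - <<'E'
import cv2
a=cv2.imread("pics/top0.png")
cv2.imwrite("pics/c1.png",cv2.resize(a[145:265,185:345+0],None,fx=5,fy=5,interpolation=cv2.INTER_CUBIC)) 
b=a[150:250,195:365]
cv2.imwrite("pics/c1.png",cv2.resize(b,None,fx=4.7,fy=4.7,interpolation=cv2.INTER_CUBIC))
E
```

```text
(no output)
```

View pics/c1.png

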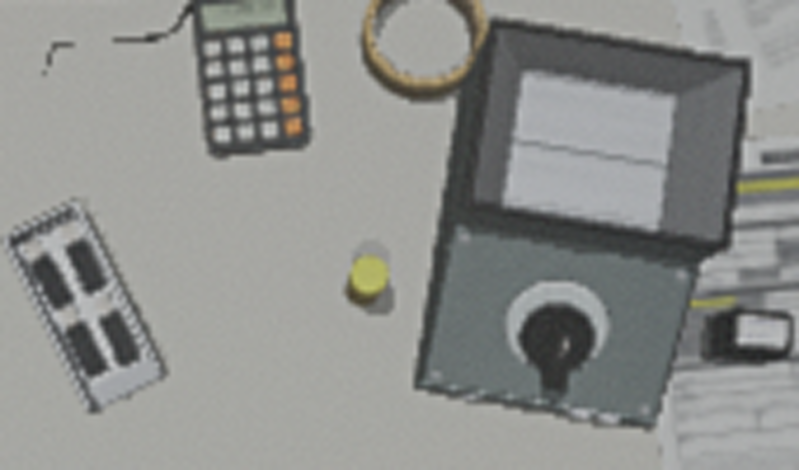

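The crop shows the tray with its closed end at the upper left, rim corners (8,242) and (78,198), and its spout at the lower right, corners (95,412) and (168,375). The box's front-wall top corners are at (415,388) and (655,428), its back rim corners at (490,18) and (750,62), and the knob skirt's centre is around (557,330).

```bash
cat > h.py <<'E'
import numpy as np
from cell import arm
from scipy.optimize import least_squares
from scipy.spatial.transform import Rotation as Ro
P=arm.camera_params
def proj(p,X):
    c=np.asarray(X)@np.array(p["R"]).T+p["t"];u=c@np.array(p["camera_matrix"]).T;return u[...,:2]/u[...,2:]
def unp(p,uv,z):
    R,t,K=map(np.array,(p["R"],p["t"],p["camera_matrix"]));d=R.T@np.linalg.solve(K,[*uv,1]);c=-R.T@t;return c+d*(z-c[2])/d[2]
def pl(q,L):
    c,s=np.cos(q[2]),np.sin(q[2]);L=np.array(L,float);return np.c_[q[0]+c*L[:,0]-s*L[:,1],q[1]+s*L[:,0]+c*L[:,1],L[:,2]]
def fit(p,L,uv,q0):
    r=least_squares(lambda q:(proj(p,pl(q,L))-uv).ravel(),q0);return r.x,np.round(r.fun,1)
E
python3 - <<'E'
from h import *
p=P("top");f=lambda a:np.array(a)/4.7+[195,150]-.4
print("box",fit(p,[[-.115,.085,.05],[-.115,-.085,.05],[.115,.085,.198],[.115,-.085,.198]],f([[415,388],[655,428],[490,18],[750,62]]),[.6,-.2,0]))
print("tray",fit(p,[[-.07,.03,.032],[-.07,-.03,.032],[.07,.03,.005],[.07,-.03,.005]],f([[78,198],[8,242],[168,375],[95,412]]),[.4,.1,-2.6]))
print("glue",unp(p,f([369,274]),.094),"stamp",unp(p,f([762,335]),.085))
E
```

```text
box (array([ 0.4994691 , -0.16754448, -0.1366745 ]), array([ 0.1, -0.3, -0.1, -0.2, -0. ,  0.3, -0. ,  0.1]))
tray (array([ 0.44966568,  0.16849502, -2.62691066]), array([ 0.3,  0.5, -0.7, -0.7,  0.3, -0.1,  0.1,  0.3]))
glue [ 0.47028568 -0.0305191   0.094     ] stamp [ 0.43753581 -0.30332273  0.085     ]
```

send_rows(
  increments=[
    [9.18,[0,0,0],[0,0,-0.138]],
    [9.18,[3.3,-3.2,0],[0,0,0]],
    [9.18,[3.3,-3.2,0],[0,0,0]],
    [9.18,[3.3,-3.2,0],[0,0,0]],
    [9.18,[3.3,-3.2,0],[0,0,0]],
  ],
)

```text
clock: 0.6
position: [0.2819, -0.4028, 0.2264]
ee_rot: [-3.038, -0.799, 0.0]
force: [0.3, 0.2, -0.5]
width: 1.001
gripper_force: 0.0
```

send_rows(
  increments=[
    [9.18,[3.3,-3.2,0],[0,0,0]],
    [9.18,[3.3,-3.2,0],[0,0,0]],
    [9.18,[3.3,-3.2,0],[0,0,0]],
    [9.18,[3.3,-3.2,0],[0,0,0]],
    [9.18,[3.3,-3.2,0],[0,0,0]],
  ],
)

```text
clock: 1.1
position: [0.3466, -0.1825, 0.2267]
ee_rot: [3.038, 0.799, -0.0]
force: [1.6, -0.6, -0.7]
width: 1.0
gripper_force: 0.0
```

send_rows(
  increments=[
    [9.18,[3.3,-3.2,0],[0,0,0]],
    [9.18,[3.3,-3.2,0],[0,0,0]],
    [9.18,[3.3,-3.2,0],[0,0,0]],
    [9.18,[3.3,-3.2,0],[0,0,0]],
    [9.18,[3.3,-3.2,0],[0,0,0]],
  ],
)

```text
clock: 1.6
position: [0.4115, 0.0379, 0.2268]
ee_rot: [3.038, 0.799, 0.0]
force: [1.3, -0.3, 0.3]
width: 1.0
gripper_force: 0.0
```

send_rows(
  increments=[
    [9.18,[3.3,-3.2,0],[0,0,0]],
    [9.18,[3.3,-3.2,0],[0,0,0]],
    [9.18,[3.3,-3.2,0],[0,0,0]],
    [9.18,[0,0,0],[0,0,0]],
  ],
)

```text
clock: 2.0
position: [0.4507, 0.1752, 0.2268]
ee_rot: [-3.031, -0.81, -0.002]
force: [-0.7, -0.1, 0.4]
width: 0.998
gripper_force: 0.0
```

```bash
python3 - <<'E'
from h import *;import cv2
np.save("wp.npy",P("wrist"),allow_pickle=True)
a=arm.get_image("wrist")[:,:,::-1];cv2.imwrite("pics/w1.png",a)
p=P("wrist");q=[.4497,.1685,-2.627]
L=[[-.07,.03,.032],[-.07,-.03,.032],[.07,.03,.005],[.07,-.03,.005]]
print(proj(p,pl(q,L)).round(),arm.observe()["position"])
E
```

```text
[[281. 106.]
 [228. 105.]
 [276. 213.]
 [231. 213.]] [0.45021728 0.17183417 0.22638998]
```

View pics/w1.png

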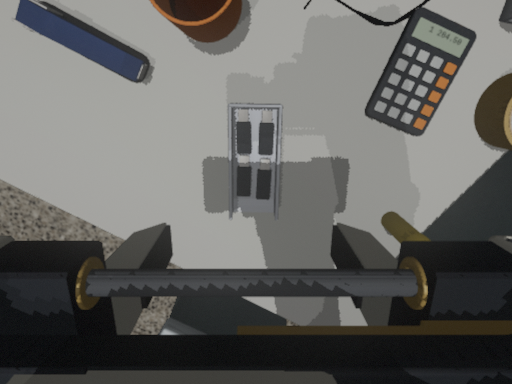

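The wrist view shows the tray at rows 104–217 and columns 229–282, within 4 px of the prediction, with all four sticks lying flat in it. I'll descend and grip.

send_rows(
  increments=[
    [9.18,[-0.2,0.25,4.5],[0,0,0]],
    [9.18,[0,0,4.5],[0,0,0]],
    [9.18,[0,0,4.5],[0,0,0]],
    [9.18,[0,0,4.5],[0,0,0]],
    [9.18,[0,0,2.6],[0,0,0]],
  ],
)

```text
clock: 2.55
position: [0.4481, 0.163, 0.0178]
ee_rot: [3.037, 0.797, -0.006]
force: [0.8, -1.2, -0.6]
width: 1.001
gripper_force: 0.0
```

send_rows(
  increments=[
    [9.18,[0,0,1.3],[0,0,0]],
    [6.5,[0,0,0],[0,0,0]],
    [5.0,[0,0,0],[0,0,0]],
    [5.0,[0,0,0],[0,0,0]],
    [5.0,[0,0,0],[0,0,0]],
  ],
  force=35,
)

```text
clock: 3.05
position: [0.4509, 0.1659, 0.0091]
ee_rot: [-3.038, -0.799, -0.004]
force: [-0.4, 1.8, 0.5]
width: 0.699
gripper_force: 0.8
```

send_rows(
  increments=[
    [5.0,[0,0,0],[0,0,0]],
    [5.0,[0,0,0],[0,0,0]],
    [5.0,[0,0,-1],[0,0,0]],
    [5.0,[0,0,-2],[0,0,0]],
    [5.0,[0,0,-3],[0,0,0]],
  ],
)

```text
clock: 3.55
position: [0.4488, 0.1646, 0.0679]
ee_rot: [3.037, 0.8, -0.005]
force: [1.9, -0.6, -2.1]
width: 0.65
gripper_force: 35.0
```

send_rows(
  increments=[
    [5.0,[0,0,-4],[0,0,0]],
    [5.0,[0,0,-4.5],[0,0,0]],
    [5.0,[0,0,-4.5],[0,0,0]],
    [5.0,[0,0,-4.5],[0,0,0]],
    [5.0,[0,0,-4],[0,0,0]],
  ],
)

```text
clock: 4.05
position: [0.4492, 0.1652, 0.2856]
ee_rot: [3.038, 0.8, 0.001]
force: [1.7, 0.3, -2.7]
width: 0.654
gripper_force: 35.0
```

```bash
cat >> h.py <<'E'
BOX=np.array([.4995,-.1675,-.1367])
RB=Ro.from_euler('z',BOX[2])
def box(x,y,z): return np.r_[BOX[:2],0]+RB.apply([x,y,z])
def togo(pos,R):
    """shift (cm, present tool axes) and turn (rotvec, tool) to a target pose"""
    o=arm.observe();T=Ro.from_rotvec(o["ee_rot"]);d=T.inv().apply(np.array(pos)-o["position"])*100
    print("pos",o["position"].round(4),"w",round(o["width"],3),"gf",o["gripper_force"],"shift",d.round(2),"turn",(T.inv()*R).as_rotvec().round(3),"shift in target axes",(R.inv().apply(np.array(pos)-o["position"])*100).round(2),"t",o["clock"])
def Rt(xaz,tilt=0): # tool x at azimuth, z down, then turned about tool y
    c,s=np.cos(xaz),np.sin(xaz);return Ro.from_matrix(np.array([[c,s,0],[s,-c,0],[0,0,-1]]))*Ro.from_rotvec([0,tilt,0])
E
python3 -c "
from h import *
togo(box(.0525,.12,.30),Rt(np.pi/2+BOX[2]))"
```

```text
pos [0.4492 0.1652 0.2856] w 0.654 gf 34.97714102268219 shift [-0.56 25.08 -1.43] turn [ 0.001 -0.001 -0.919] shift in target axes [-20.27  14.77  -1.44] t 4.05
```

send_rows(
  increments=[
    [5.0,[0,1.2,-0.3],[0,0,0]],
    [5.0,[0,2.4,-0.3],[0,0,0]],
    [5.0,[0,3.3,-0.3],[0,0,0]],
    [5.0,[-0.1,3.5,-0.3],[0,0,0]],
    [5.0,[-0.1,3.5,-0.2],[0,0,0]],
  ],
)

```text
clock: 4.55
position: [0.5163, 0.0416, 0.2965]
ee_rot: [3.038, 0.8, -0.002]
force: [0.4, 1.2, -3.1]
width: 0.649
gripper_force: 35.0
```

send_rows(
  increments=[
    [5.0,[-0.1,3.5,0],[0,0,0]],
    [5.0,[-0.1,3.2,0],[0,0,0]],
    [5.0,[-0.1,2.4,0],[0,0,0]],
    [5.0,[0,1.4,0],[0,0,0]],
    [5.0,[0,0.6,0],[0,0,0]],
  ],
)

```text
clock: 5.05
position: [0.5685, -0.0562, 0.296]
ee_rot: [-3.039, -0.797, 0.002]
force: [-0.2, 0.4, -2.3]
width: 0.651
gripper_force: 35.0
```

send_rows(
  increments=[
    [5.0,[0,0,0],[0,0,-0.06]],
    [5.0,[0,0,0],[0,0,-0.11]],
    [5.0,[0,0,0],[0,0,-0.12]],
    [5.0,[0,0,0],[0,0,-0.12]],
    [5.0,[0,0,0],[0,0,-0.12]],
  ],
)

```text
clock: 5.55
position: [0.568, -0.0531, 0.2967]
ee_rot: [-2.716, -1.577, 0.0]
force: [0.5, 1.2, -1.8]
width: 0.651
gripper_force: 35.0
```

send_rows(
  increments=[
    [5.0,[0,0,0],[0,0,-0.12]],
    [5.0,[0,0,0],[0,0,-0.12]],
    [5.0,[0,0,0],[0,0,-0.1]],
    [5.0,[0,0,0],[0,0,-0.05]],
    [5.0,[0,0,0],[0,0,0]],
  ],
)

```text
clock: 6.05
position: [0.5681, -0.0534, 0.2968]
ee_rot: [-2.364, -2.068, 0.0]
force: [0.7, 0.2, -2.9]
width: 0.654
gripper_force: 35.0
```

```bash
python3 -c "
from h import *;import cv2
togo(box(.0525,.12,.30),Rt(np.pi/2+BOX[2]))
cv2.imwrite('pics/s1.png',cv2.resize(arm.get_image('top')[100:280,180:420,::-1],None,fx=3,fy=3))"
```

```text
pos [ 0.5681 -0.0534  0.2968] w 0.654 gf 34.976381063461304 shift [-0.24  0.01 -0.32] turn [-0.    -0.     0.003] shift in target axes [-0.24  0.01 -0.32] t 6.05
```

View pics/s1.png

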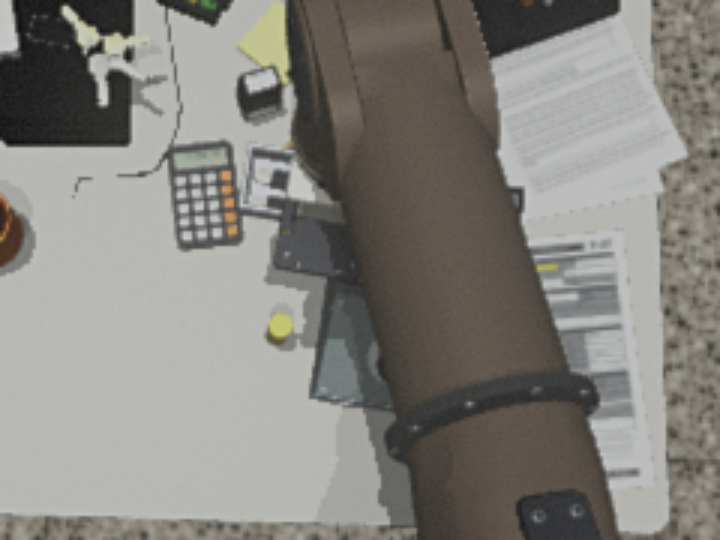

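send_rows(
  increments=[
    [5.0,[-0.6,0,0.8],[0,0,0]],
    [5.0,[-0.8,0,1.2],[0,0,0]],
    [5.0,[-0.6,0,0.8],[0,0,0]],
    [5.0,[-0.2,0,0.3],[0,0,0]],
    [5.0,[0,0,0],[0,0.06,0]],
  ],
)

```text
clock: 6.6
position: [0.5653, -0.0747, 0.265]
ee_rot: [-2.333, -2.041, -0.07]
force: [-0.7, 0.7, -1.9]
width: 0.654
gripper_force: 35.0
```

send_rows(
  increments=[
    [5.0,[0,0,0],[0,0.08,0]],
    [5.0,[0,0,0],[0,0.08,0]],
    [5.0,[0,0,0],[0,0.08,0]],
    [5.0,[0,0,0],[0,0.08,0]],
    [5.0,[0,0,0],[0,0.08,0]],
  ],
)

```text
clock: 7.1
position: [0.5659, -0.0771, 0.2659]
ee_rot: [-2.108, -1.837, -0.497]
force: [-0.8, 0.5, -3.0]
width: 0.65
gripper_force: 35.0
```

send_rows(
  increments=[
    [5.0,[0,0,0],[0,0.08,0]],
    [5.0,[0,0,0],[0,0.08,0]],
    [5.0,[0,0,0],[0,0.08,0]],
    [5.0,[0,0,0],[0,0.08,0]],
    [5.0,[0,0,0],[0,0.08,0]],
  ],
)

```text
clock: 7.6
position: [0.566, -0.0776, 0.2656]
ee_rot: [-1.842, -1.605, -0.848]
force: [0.2, 0.0, -2.1]
width: 0.649
gripper_force: 35.0
```

```bash
python3 -c "
from h import *;import cv2
togo(box(.0525,.10,.265),Rt(np.pi/2+BOX[2],.86))
a=arm.get_image('scene')[90:250,220:400,::-1];b=arm.get_image('wrist')[:,:,::-1]
cv2.imwrite('pics/s2.png',np.hstack([cv2.resize(a,(405,360)),cv2.resize(b,(395,360))]))"
```

```text
pos [ 0.566  -0.0776  0.2656] w 0.649 gf 34.977511167526245 shift [ 0.07 -0.11  0.18] turn [ 0.001 -0.002 -0.   ] shift in target axes [ 0.07 -0.11  0.18] t 7.6
```

View pics/s2.png

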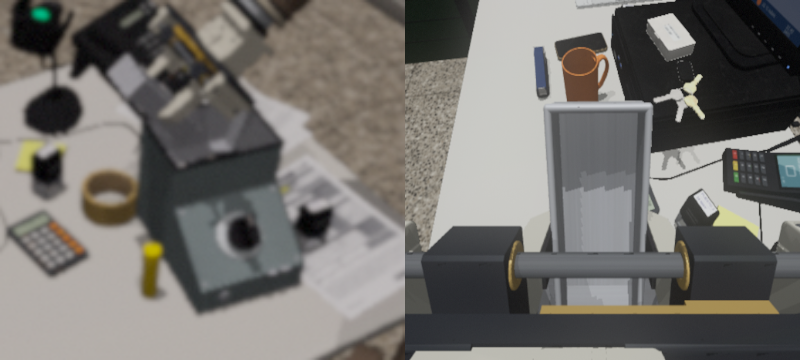

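The tray looks empty; the last bit of the spout is hidden. I'll tilt slightly more, then level and back off towards +y.

send_rows(
  increments=[
    [5.0,[0,0,0],[0,0.1,0]],
    [5.0,[0,0,0],[0,0.08,0]],
    [5.0,[0,0,0],[0,0,0]],
    [5.0,[0,0,0],[0,0,0]],
    [5.0,[0,0,0],[0,-0.1,0]],
  ],
)

```text
clock: 8.2
position: [0.5652, -0.0781, 0.2634]
ee_rot: [-1.79, -1.555, -0.903]
force: [-0.3, -0.0, -2.5]
width: 0.65
gripper_force: 35.0
```

send_rows(
  increments=[
    [5.0,[0,0,0],[0,-0.14,0]],
    [5.0,[0,0,0],[0,-0.14,0]],
    [5.0,[0,0,0],[0,-0.14,0]],
    [5.0,[0,0,0],[0,-0.14,0]],
    [5.0,[0,0,0],[0,-0.14,0]],
  ],
)

```text
clock: 8.7
position: [0.5666, -0.0751, 0.2693]
ee_rot: [-2.245, -1.963, -0.269]
force: [0.4, 0.4, -3.5]
width: 0.651
gripper_force: 35.0
```

send_rows(
  increments=[
    [5.0,[0,0,0],[0,-0.14,0]],
    [5.0,[0,0,0],[0,-0.1,0]],
    [5.0,[1.5,1.0,0],[0,0,0]],
    [5.0,[3,2.2,0],[0,0,0]],
    [5.0,[3.8,2.4,0],[0,0,0]],
  ],
)

```text
clock: 9.2
position: [0.6331, -0.0005, 0.2687]
ee_rot: [2.364, 2.061, 0.003]
force: [1.1, -0.9, -1.1]
width: 0.651
gripper_force: 35.0
```

send_rows(
  increments=[
    [5.0,[3.8,2.4,0],[0,0,0]],
    [5.0,[3.8,2.4,0],[0,0,0]],
    [5.0,[2,1.2,0],[0,0,0]],
    [5.0,[0.5,0.3,0],[0,0,0]],
    [5.0,[0,0,0],[0,0,0]],
  ],
)

```text
clock: 9.7
position: [0.7083, 0.0925, 0.2673]
ee_rot: [2.363, 2.068, 0.003]
force: [0.2, 0.2, -2.4]
width: 0.651
gripper_force: 35.0
```

```bash
python3 -c "
from h import *;import cv2
togo([.42,.125,.012],Rt(np.pi/2+BOX[2]))
a=arm.get_image('top')[145:245,180:370,::-1]
cv2.imwrite('pics/t2.png',cv2.resize(a,None,fx=4.2,fy=4.2,interpolation=cv2.INTER_CUBIC))"
```

```text
pos [0.7083 0.0925 0.2673] w 0.651 gf 34.97689247131348 shift [ -0.61 -29.07  25.46] turn [ 0.002 -0.001  0.004] shift in target axes [ -0.71 -29.01  25.53] t 9.7
```

View pics/t2.png

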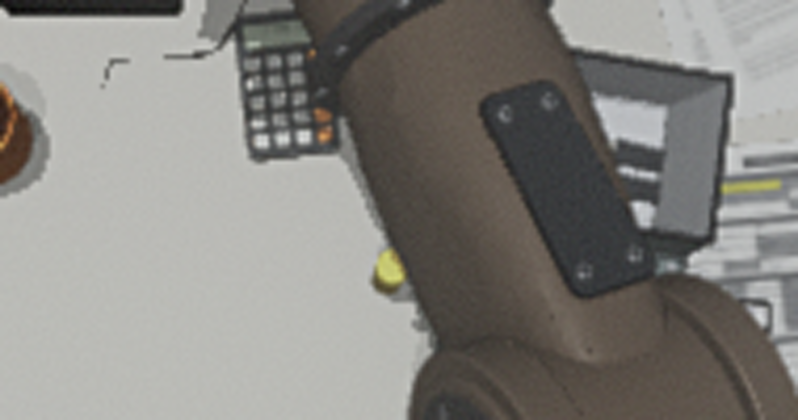

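Two sticks show in the hopper; the arm hides the rest. I moved sideways the wrong way, but the space there is free. Next I'll set the tray down at about (0.42, 0.125).

send_rows(
  increments=[
    [5.0,[-0.1,-2.5,0],[0,0,0]],
    [5.0,[-0.1,-4.2,0],[0,0,0]],
    [5.0,[-0.1,-4.5,0],[0,0,0]],
    [5.0,[-0.1,-4.5,0],[0,0,0]],
    [5.0,[-0.1,-4.5,0],[0,0,0]],
  ],
)

```text
clock: 10.25
position: [0.5054, 0.1106, 0.2663]
ee_rot: [2.368, 2.061, 0.0]
force: [0.4, -0.0, -2.0]
width: 0.654
gripper_force: 35.0
```

send_rows(
  increments=[
    [5.0,[-0.1,-4.4,2],[0,0,0]],
    [5.0,[0,-3,3.5],[0,0,0]],
    [5.0,[0,-1.4,4.5],[0,0,0]],
    [5.0,[0,0,4.5],[0,0,0]],
    [5.0,[0,0,4.5],[0,0,0]],
  ],
)

```text
clock: 10.75
position: [0.4203, 0.1215, 0.0758]
ee_rot: [2.367, 2.061, 0.004]
force: [3.0, -0.2, -2.5]
width: 0.651
gripper_force: 35.0
```

send_rows(
  increments=[
    [5.0,[0,0,3],[0,0,0]],
    [5.0,[0,0,1.5],[0,0,0]],
    [5.0,[0,0,0.7],[0,0,0]],
    [5.0,[0,0,0.5],[0,0,0]],
    [5.0,[0,0,0],[0,0,0]],
  ],
)

```text
clock: 11.25
position: [0.4209, 0.1227, 0.0193]
ee_rot: [2.367, 2.064, 0.002]
force: [-0.8, 0.3, -1.4]
width: 0.653
gripper_force: 35.0
```

```bash
python3 -c "
from h import *;import cv2
togo([.42,.125,.009],Rt(np.pi/2+BOX[2]));print(arm.observe()['force'])
a=arm.get_image('top')
cv2.imwrite('pics/t3.png',cv2.resize(a[145:245,180:370,::-1],None,fx=4.2,fy=4.2,interpolation=cv2.INTER_CUBIC))"
```

```text
pos [0.4209 0.1227 0.0193] w 0.653 gf 34.9772447347641 shift [ 0.22 -0.12  1.03] turn [ 0.001 -0.    -0.   ] shift in target axes [ 0.22 -0.12  1.03] t 11.25
[-0.75084166  0.30912139 -1.41897807]
```

View pics/t3.png

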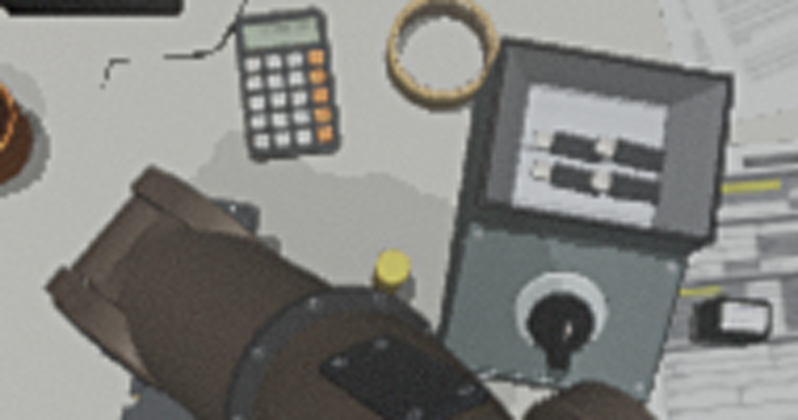

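All four sticks lie on the trap at about (610,165) in this crop. The knob disc is at (561,318), with the bar's lower end at about (558,368). I'll put the tray down and check the predicted knob position.

send_rows(
  increments=[
    [5.0,[0,0,0.6],[0,0,0]],
    [5.0,[0,0,0.4],[0,0,0]],
    [5.0,[0,0,0.1],[0,0,0]],
    [7.0,[0,0,0],[0,0,0]],
    [9.18,[0,0,0],[0,0,0]],
  ],
)

```text
clock: 11.8
position: [0.4207, 0.1232, 0.0079]
ee_rot: [2.367, 2.065, 0.001]
force: [-0.5, -0.6, -0.2]
width: 0.776
gripper_force: 0.0
```

send_rows(
  increments=[
    [9.18,[0,0,0],[0,0,0]],
    [9.18,[0,0,0],[0,0,0]],
    [9.18,[0,0,-1],[0,0,0]],
    [9.18,[0,0,-3],[0,0,0]],
    [9.18,[0,0,-4.5],[0,0,0]],
  ],
)

```text
clock: 12.3
position: [0.4187, 0.1227, 0.0928]
ee_rot: [-2.365, -2.065, 0.006]
force: [0.9, 0.1, 0.8]
width: 0.999
gripper_force: 0.0
```

send_rows(
  increments=[
    [9.18,[0,0,-4.5],[0,0,0]],
    [9.18,[0,0,-4.5],[0,0,0]],
    [9.18,[0,0,-4.5],[0,0,0]],
    [9.18,[0,0,-4.5],[0,0,0]],
    [9.18,[0,0,-2],[0,0,0]],
  ],
)

```text
clock: 12.8
position: [0.421, 0.1242, 0.2973]
ee_rot: [2.365, 2.065, 0.007]
force: [0.9, 0.2, -0.7]
width: 1.0
gripper_force: 0.0
```

```bash
cat >> h.py <<'E'
s,c=np.sin(np.radians(35)),np.cos(np.radians(35))
N=np.array([-s,0,c]);U=np.array([c,0,s])
def kn(out,up=0,y=0,mid=(-.0625,0,.0865)): return box(*(np.array(mid)+out*N+up*U+np.array([0,y,0])))
def Rk(tilt=np.radians(35),spin=0): # tool x down the slope, z into the panel
    return RB*Ro.from_matrix(np.array([-U,[0,1,0],-N]).T)*Ro.from_rotvec([0,0,spin])
E
python3 -c "
from h import *
p=P('top')
for n,X in dict(plate0=kn(0),skirt=kn(.02),skL=kn(.02,0,.026),skR=kn(.02,0,-.026),skT=kn(.02,.026),gripTop=kn(.052),barlow=kn(.052,-.022),barlowbase=kn(.02,-.022),rimchk=box(-.115,.085,.05)).items(): print(n,((proj(p,X)-[180,145]+.4)*4.2).round())
print('det',np.linalg.det(Rk().as_matrix()))
togo(kn(.15),Rk())"
```

```text
plate0 [558. 314.]
skirt [559. 327.]
skL [525. 321.]
skR [593. 333.]
skT [566. 297.]
gripTop [561. 348.]
barlow [555. 374.]
barlowbase [553. 352.]
rimchk [434. 367.]
det 1.0000000000000002
pos [0.421  0.1242 0.2973] w 1.0 gf 0.0 shift [-27.83  -3.19   8.72] turn [-0.473 -0.476 -1.517] shift in target axes [  7.58 -27.82   5.42] t 12.8
```

The prediction is within about 2 mm, so I'll move over to the knob and turn into its frame.

send_rows(
  increments=[
    [9.18,[-4,-0.4,0],[0,0,0]],
    [9.18,[-4,-0.4,0],[0,0,0]],
    [9.18,[-4,-0.4,0],[0,0,0]],
    [9.18,[-4,-0.5,0],[0,0,0]],
    [9.18,[-4,-0.5,0],[0,0,0]],
  ],
)

```text
clock: 13.3
position: [0.3704, -0.0731, 0.2934]
ee_rot: [2.366, 2.066, 0.001]
force: [1.4, -1.1, 0.2]
width: 1.002
gripper_force: 0.0
```

send_rows(
  increments=[
    [9.18,[-4,-0.5,0],[0,0,0]],
    [9.18,[-3.8,-0.5,0],[0,0,0]],
    [9.18,[0,0,0],[-0.034,-0.034,-0.108]],
    [9.18,[0,0,0],[-0.034,-0.034,-0.108]],
    [9.18,[0,0,0],[-0.034,-0.034,-0.108]],
  ],
)

```text
clock: 13.8
position: [0.3508, -0.1477, 0.2931]
ee_rot: [1.905, 2.313, -0.015]
force: [0.9, 0.3, 0.2]
width: 0.998
gripper_force: 0.0
```

send_rows(
  increments=[
    [9.18,[0,0,0],[-0.034,-0.034,-0.108]],
    [9.18,[0,0,0],[-0.034,-0.034,-0.108]],
    [9.18,[0,0,0],[-0.034,-0.034,-0.108]],
    [9.18,[0,0,0],[-0.034,-0.034,-0.108]],
    [9.18,[0,0,0],[-0.034,-0.034,-0.108]],
  ],
)

```text
clock: 14.3
position: [0.3507, -0.1475, 0.2932]
ee_rot: [1.112, 2.534, -0.036]
force: [-0.1, -0.8, -0.8]
width: 1.001
gripper_force: 0.0
```

send_rows(
  increments=[
    [9.18,[0,0,0],[-0.034,-0.034,-0.108]],
    [9.18,[0,0,0],[-0.034,-0.034,-0.108]],
    [9.18,[0,0,0],[-0.034,-0.034,-0.108]],
    [9.18,[0,0,0],[-0.034,-0.034,-0.108]],
    [9.18,[0,0,0],[-0.034,-0.034,-0.108]],
  ],
)

```text
clock: 14.8
position: [0.3505, -0.1476, 0.2931]
ee_rot: [0.326, 2.546, -0.052]
force: [-0.5, 0.0, 1.1]
width: 1.0
gripper_force: 0.0
```

send_rows(
  increments=[
    [9.18,[0,0,0],[-0.034,-0.034,-0.108]],
    [9.18,[0,0,0],[0,0,0]],
  ],
)

```text
clock: 15.0
position: [0.35, -0.1474, 0.2925]
ee_rot: [0.177, 2.527, -0.052]
force: [1.0, 0.1, 0.9]
width: 0.999
gripper_force: 0.0
```

```bash
python3 -c "
from h import *
togo(kn(.10,-.001,-.0017),Rk());print(arm.observe()['joints'].round(2))"
```

```text
pos [ 0.35   -0.1474  0.2925] w 0.999 gf 0.0 shift [ 4.65 -0.14 11.95] turn [ 0.001 -0.002 -0.003] shift in target axes [ 4.68 -0.12 11.94] t 15.0
[ 0.24 -0.4   0.1   2.43 -0.16  0.52  1.9 ]
```

send_rows(
  increments=[
    [9.18,[1.1,-0.1,3.5],[0,0,0]],
    [9.18,[1.1,0,3.5],[0,0,0]],
    [9.18,[1.1,0,2.5],[0,0,0]],
    [9.18,[1.3,0,2.4],[0,0,0]],
    [9.18,[0,0,0],[0,0,0]],
  ],
)

```text
clock: 15.5
position: [0.3788, -0.1457, 0.2028]
ee_rot: [0.172, 2.532, -0.038]
force: [0.3, -0.1, 0.0]
width: 1.003
gripper_force: 0.0
```

```bash
python3 -c "
from h import *;import cv2
togo(kn(.10,-.001,-.0017),Rk());print(arm.observe()['joints'].round(2))
p=P('wrist');print(np.round([proj(p,kn(.052,a,b)) for a,b in((.022,-.0017-.008),(.022,-.0017+.008),(-.022,-.0097),(-.022,.0063))]))
cv2.imwrite('pics/w2.png',arm.get_image('wrist')[:,:,::-1])"
```

```text
pos [ 0.3788 -0.1457  0.2028] w 1.003 gf 0.0 shift [ 1.83 -0.73  2.97] turn [ 0.012 -0.007 -0.003] shift in target axes [ 1.85 -0.69  2.97] t 15.5
[ 0.3  -0.16  0.05  2.56 -0.68  0.2   2.43]
[[230. 202.]
 [250. 202.]
 [229. 149.]
 [250. 148.]]
```

View pics/w2.png

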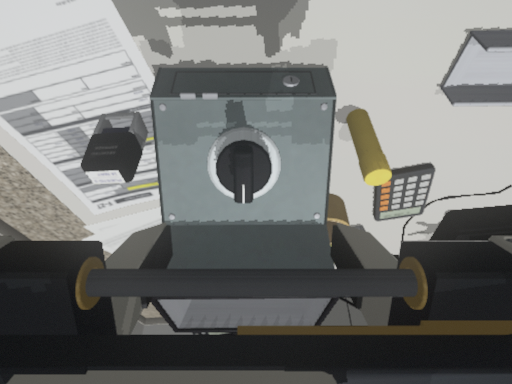

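The bar's top face is at columns 235–253 and rows 148–202, about 3 mm to +y of the prediction. Joints 4 and 6 are near their limits, so I'll fit a simple kinematic model from the recorded poses to see whether the grip pose is reachable.

```bash
cat > kin.py <<'E'
import numpy as np,itertools
from scipy.spatial.transform import Rotation as Ro
from scipy.optimize import least_squares
D=[([1.0913785,.43525687,.02499198,1.57411316,-.01160814,1.1340087,-.07510521],[.22972,-.580685,.225918],[-3.08447633,-.587965103,.000711])]
import os,json
if os.path.exists("d.json"): D+=[tuple(x) for x in json.load(open("d.json"))]
def fk(k,sg,q):
    s1,s3,s5,s7=sg;d,a1,a2,a3,o1,o7,e,w,b,y=k[:10]
    V=np.array;R=Ro.from_euler('z',s1*q[0]+o1);p=V([0,0,d])+R.apply([b,y,0])
    R=R*Ro.from_euler('y',q[1])*Ro.from_euler('z',s3*q[2]);p=p+R.apply([e,0,a1])
    R=R*Ro.from_euler('y',q[3]);p=p+R.apply([-e,0,0])
    R=R*Ro.from_euler('z',s5*q[4]);p=p+R.apply([0,0,a2])
    R=R*Ro.from_euler('y',q[5])*Ro.from_euler('z',s7*q[6]+o7);p=p+R.apply([0,0,0])+0
    R0=R*Ro.from_euler('z',-(s7*q[6]+o7));p=p+R0.apply([w,0,a3]);return p,R
def res(k,sg,reg=.02):
    r=[]
    for q,P,v in D:
        p,R=fk(k,sg,q);r+=list((p-P)*10)+list((Ro.from_rotvec(v).inv()*R).as_rotvec()*2)
    return np.r_[r,reg*(k-np.array([.3,.42,.4,.3,0,np.pi/2,0,0,0,0]))*np.array([.3,.3,.3,.3,.1,0,1,1,1,1])]
def solve():
    best=None
    for sg in itertools.product((-1,1),repeat=4):
        for o7 in(np.pi/2,-np.pi/2,0,np.pi):
            r=least_squares(res,[.3,.42,.4,.3,0,o7,0,0,0,0],args=(sg,),max_nfev=60)
            if best is None or r.cost<best[0]: best=(r.cost,sg,r.x)
    return best
E
cat > rec.py <<'E'
from h import *
import json,os
o=arm.observe();L=json.load(open("d.json")) if os.path.exists("d.json") else []
L.append([o["joints"].tolist(),o["position"].tolist(),o["ee_rot"].tolist()]);json.dump(L,open("d.json","w"))
print(o["clock"],o["joints"].round(2))
E
python3 rec.py
```

```text
15.55 [ 0.3  -0.17  0.06  2.56 -0.67  0.2   2.42]
```

send_rows(
  increments=[
    [9.18,[-0.5,0,-3],[0,0,0]],
    [9.18,[-0.5,0,-3],[0,0,0]],
    [9.18,[0,0,0],[0,0,0]],
  ],
)

```text
clock: 15.85
position: [0.3528, -0.1452, 0.2626]
ee_rot: [0.172, 2.526, -0.048]
force: [0.0, -0.2, -0.6]
width: 0.999
gripper_force: 0.0
```

```bash
python3 rec.py
```

```text
15.85 [ 0.51 -0.32 -0.08  2.47 -0.47  0.44  2.24]
```

send_rows(
  increments=[
    [9.18,[0,3,-2],[0.14,0,0]],
    [9.18,[0,3,-2],[0.14,0.14,0]],
    [9.18,[0,0,0],[0,0,0]],
  ],
)

```text
clock: 16.15
position: [0.3482, -0.1013, 0.282]
ee_rot: [0.211, 2.59, -0.199]
force: [0.2, -0.9, 0.2]
width: 1.001
gripper_force: 0.0
```

```bash
python3 rec.py; python3 -c "
from kin import *
c,sg,k=solve();print(c,sg,k.round(4))
r=res(k,sg)[:6*len(D)].reshape(-1,6);print((r*[100,100,100,500,500,500]).round(1))"
```

```text
16.15 [ 0.77 -0.41 -0.51  2.4  -0.26  0.55  1.83]
0.0008184292438218526 (-1, -1, -1, -1) [ 2.7990e-01  5.4870e-01  4.3050e-01  3.6610e-01 -8.5000e-03  1.5634e+00
 -2.8000e-03 -5.2000e-03 -4.0000e-04 -4.7200e-02]
[[ 0.5  0.5  1.3  0.   0.   1.1]
 [-0.2 -1.   0.4  4.8 -0.1 -0.4]
 [ 1.6 -1.   0.2  4.9 -0.  -0.5]
 [-1.   1.5 -1.9  4.4  0.9 -0.2]]
```

The fit is good to 1–2 mm. Now I'll solve the IK over the whole knob operation, within the limits.

```bash
cat > ik.py <<'E'
from h import *
import kin
_,sg,k=kin.solve()
lo=np.array([-2.62,-.44,-1.27,.08,-1.32,.12,-2.74])+.02;hi=np.array([2.62,2.09,1.32,2.57,4.46,2,2.74])-.02
def ik(p,R,q0,w=0):
    f=lambda q:(lambda P,Q:np.r_[(P-p)*20,(R.inv()*Q).as_rotvec()*4,w*(q-q0)])(*kin.fk(k,sg,q))
    r=least_squares(f,np.clip(q0,lo+1e-3,hi-1e-3),bounds=(lo,hi));P,Q=kin.fk(k,sg,r.x)
    return r.x,np.linalg.norm(P-p)*1e3,np.degrees((R.inv()*Q).magnitude())
E
python3 - <<'E'
from ik import *
rng=np.random.default_rng(0)
for flip in(0,np.pi):
  for d in(0,.1,.2,.3,.4):
    for spin in(0,.6,1.27):
      R=Rk()*Ro.from_rotvec([0,0,spin+flip])*Ro.from_rotvec([0,(d if not flip else -d)*1,0])
      # tilt d: lean hand upslope about knob grip
      for out in(.019,) :
        best=None
        for i in range(25):
          q0=rng.uniform(lo,hi);q0[0]=rng.uniform(-1,1.5);q0[1]=rng.uniform(-.4,.5);q0[3]=rng.uniform(1.8,2.5)
          g=kn(out+.019,-.001,0);p=g+R.apply([0,0,.019])
          r=ik(p,R,q0)
          if best is None or r[1]+3*r[2]<best[1]+3*best[2]: best=r
          if best[1]<.5 and best[2]<.2: break
        print(round(flip),d,spin,best[0].round(2),round(best[1],1),round(best[2],1),"toolz",R.apply([0,0,1]).round(2))
E
```

```text
0 0 0 [ 1.34  0.55 -1.2   2.52  2.14  0.45 -0.27] 0.0 0.0 toolz [ 0.57 -0.08 -0.82]
0 0 0.6 [ 1.33  0.54 -1.19  2.52  2.16  0.44 -0.89] 0.0 0.0 toolz [ 0.57 -0.08 -0.82]
0 0 1.27 [ 1.23  0.45 -1.04  2.52  2.34  0.35 -1.76] 0.0 0.0 toolz [ 0.57 -0.08 -0.82]
0 0.1 0 [ 1.08  0.35 -0.86  2.46  1.94  0.18 -0.14] 0.0 0.0 toolz [ 0.48 -0.07 -0.87]
0 0.1 0.6 [ 1.29  0.45 -1.05  2.45  1.86  0.21 -0.58] 0.0 0.0 toolz [ 0.51 -0.01 -0.86]
0 0.1 1.27 [ 1.25  0.42 -0.93  2.47  2.68  0.14 -2.02] 0.0 0.0 toolz [ 0.55  0.02 -0.83]
0 0.2 0 [ 0.87  0.29 -0.64  2.41  0.86  0.14  0.89] 0.0 0.0 toolz [ 0.4  -0.05 -0.92]
0 0.2 0.6 [ 0.77  0.27 -0.41  2.42 -1.01  0.14  2.25] 0.0 0.0 toolz [ 0.44  0.05 -0.9 ]
0 0.2 1.27 [ 1.48  0.58 -1.15  2.41  1.56  0.14 -0.78] 0.0 0.0 toolz [ 0.53  0.12 -0.84]
0 0.3 0 [-0.05  0.21  0.38  2.42 -0.53  0.26  2.24] 0.0 0.0 toolz [ 0.3  -0.04 -0.95]
0 0.3 0.6 [ 0.48  0.25 -0.04  2.37 -0.87  0.34  2.13] 0.0 0.0 toolz [ 0.37  0.12 -0.92]
0 0.3 1.27 [ 1.03  0.36 -0.51  2.4  -1.3   0.32  2.07] 0.0 0.0 toolz [ 0.51  0.21 -0.83]
0 0.4 0 [ 1.24  0.6  -1.25  2.22  0.96  0.71  0.79] 0.
[... 810 characters left out ...]
0.2 0.6 [ 0.43  0.23 -0.02  2.45 -1.3   0.23 -0.61] 0.0 0.0 toolz [ 0.44  0.05 -0.9 ]
3 0.2 1.27 [ 1.48  0.58 -1.16  2.41  1.56  0.15  2.36] 0.0 0.0 toolz [ 0.53  0.12 -0.84]
3 0.3 0 [-0.26  0.22  0.63  2.43 -0.72  0.29 -0.7 ] 0.0 0.0 toolz [ 0.3  -0.04 -0.95]
3 0.3 0.6 [ 0.62  0.26 -0.2   2.36 -0.77  0.31 -1.11] 0.0 0.0 toolz [ 0.37  0.12 -0.92]
3 0.3 1.27 [ 1.1   0.37 -0.58  2.39 -1.25  0.29 -1.11] 0.0 0.0 toolz [ 0.51  0.21 -0.83]
3 0.4 0 [ 0.66  0.29 -0.46  2.27  0.26  0.41 -1.7 ] 0.0 0.0 toolz [ 0.21 -0.03 -0.98]
3 0.4 0.6 [-0.01  0.29  0.58  2.34 -0.94  0.6  -0.89] 0.0 0.0 toolz [ 0.29  0.18 -0.94]
3 0.4 1.27 [ 0.53  0.34  0.16  2.39 -1.3   0.66 -1.01] 0.0 0.0 toolz [ 0.48  0.31 -0.82]
```

The knob can be reached on another branch, with j5 near 3. I'll plan a joint-space swing there and send it as tool increments.

```bash
cat >> ik.py <<'E'
def goal(out,spin=0,up=-.001,y=0): # TCP pose for flipped grip (tool x up the slope)
    return kn(out,up,y),Rk()*Ro.from_rotvec([0,0,np.pi+spin])
def rows(qs,m=99,n=0):
    """tool increments along joint waypoints from the actual pose"""
    o=arm.observe();qs=[o["joints"]]+list(qs);path=[]
    for a,b in zip(qs,qs[1:]):
        for N in range(1,80):
            t=[kin.fk(k,sg,a+(b-a)*i/N) for i in range(N+1)]
            if all(np.linalg.norm(y[0]-x[0])<.035 and (x[1].inv()*y[1]).magnitude()<.125 for x,y in zip(t,t[1:])): break
        path+=[(*kin.fk(k,sg,a+(b-a)*i/N),a+(b-a)*i/N) for i in range(1,N+1)]
    p,R=o["position"],Ro.from_rotvec(o["ee_rot"])
    # model bias removed at the start
    P0,_=kin.fk(k,sg,o["joints"]);R0=kin.fk(k,sg,o["joints"])[1]
    for j,(P,Q,q) in enumerate(path[:m]):
        d=R0.inv().apply(P-P0)*100;v=(R0.inv()*Q).as_rotvec()
        print(j,d.round(1).tolist(),v.round(3).tolist()," z",P.round(2),q.round(2)[[3,4,5]]);P0,R0=P,Q
E
python3 - <<'E'
from ik import *
q=arm.observe()["joints"];print(q.round(2))
B=np.array([.82,.29,-.55,2.55,3.03,.26,1.9])
ql=ik(*goal(.10),B,.02);print("pre",ql[0].round(2),ql[1:])
for out in(.027,.022,.019): 
  r=ik(*goal(out),ql[0],.01);print(out,r[0].round(2),np.round(r[1:],2))
q1=q.copy();q1[4]=1.4;q1[5]=.5
q2=q.copy();q2[4]=ql[0][4];q2[5]=.4;q2[1]=-.2;q2[3]=2.42
rows([q1,q2,ql[0]])
E
```

```text
[ 0.77 -0.41 -0.51  2.4  -0.26  0.55  1.83]
pre [ 1.56  0.2  -1.25  2.55  2.49  0.14  2.47] (np.float64(14.284349815220631), np.float64(3.1993815639647503))
0.027 [ 1.23  0.4  -1.01  2.52  2.39  0.3   2.59] [0. 0.]
0.022 [ 1.21  0.42 -1.    2.52  2.39  0.32  2.59] [0. 0.]
0.019 [ 1.2   0.43 -1.    2.52  2.39  0.34  2.59] [0. 0.]
0 [0.3, -2.2, -0.1] [0.061, 0.012, -0.101]  z [ 0.34 -0.12  0.28] [ 2.4  -0.14  0.55]
1 [0.3, -2.2, -0.1] [0.061, 0.012, -0.101]  z [ 0.33 -0.14  0.28] [ 2.4  -0.02  0.55]
2 [0.3, -2.2, -0.1] [0.06, 0.012, -0.101]  z [ 0.33 -0.16  0.29] [2.4  0.1  0.54]
3 [0.3, -2.2, -0.1] [0.06, 0.012, -0.102]  z [ 0.33 -0.18  0.3 ] [2.4  0.22 0.54]
4 [0.3, -2.1, -0.1] [0.059, 0.012, -0.102]  z [ 0.32 -0.2   0.31] [2.4  0.33 0.53]
5 [0.3, -2.1, -0.1] [0.059, 0.012, -0.102]  z [ 0.32 -0.22  0.32] [2.4  0.45 0.53]
6 [0.3, -2.1, -0.1] [0.059, 0.012, -0.102]  z [ 0.32 -0.24  0.33] [2.4  0.57 0.53]
7 [0.3, -2.1, -0.1] [0.058, 0.012, -0.103]  z [ 0.33 -0.25  0.35] [2.4  0.69 0.52]
8 [0.3, -2.1, -0.1] [0.058, 0.012, -0.103]  z [ 0.33 -0.27  0.36] [2.4  0.81 0.52]
9 [0.3, -2.1, -0.1
[... 1475 characters left out ...]
.3 ] [2.46 2.49 0.31]
27 [-2.9, -0.2, 0.5] [0.015, -0.059, -0.041]  z [ 0.46 -0.23  0.28] [2.47 2.49 0.29]
28 [-2.8, -0.4, 0.4] [0.02, -0.056, -0.038]  z [ 0.45 -0.22  0.25] [2.48 2.49 0.27]
29 [-2.6, -0.5, 0.3] [0.026, -0.052, -0.036]  z [ 0.44 -0.22  0.23] [2.5  2.49 0.25]
30 [-2.4, -0.7, 0.3] [0.031, -0.047, -0.034]  z [ 0.43 -0.2   0.21] [2.51 2.49 0.23]
31 [-2.2, -0.9, 0.2] [0.035, -0.041, -0.032]  z [ 0.42 -0.19  0.19] [2.52 2.49 0.21]
32 [-1.9, -1.0, 0.1] [0.039, -0.035, -0.03]  z [ 0.41 -0.18  0.18] [2.53 2.49 0.18]
33 [-1.7, -1.1, -0.0] [0.041, -0.028, -0.03]  z [ 0.4  -0.17  0.17] [2.54 2.49 0.16]
34 [-1.5, -1.3, -0.1] [0.043, -0.021, -0.029]  z [ 0.39 -0.15  0.16] [2.55 2.49 0.14]
```

Approaching along the knob axis on that branch isn't possible. On the ordinary branch I can lean the hand upslope, since the pads still lie flat on the bar, and sweep it round the knob axis. I'll check that this stays continuous.

```bash
cat >> ik.py <<'E'
def lean(out,spin=0,d=.4,up=0,y=0.0): # out: grasp point height above the panel
    R=Rk()*Ro.from_rotvec([0,0,spin])*Ro.from_rotvec([0,d,0]);return kn(out,up,y)+R.apply([0,0,.019]),R
E
python3 - <<'E'
from ik import *
q0=arm.observe()["joints"]
for d in(.3,.4,.5):
  for s3 in (None,0.,.4):
    q=q0.copy()
    if s3 is not None:q[2]=s3;q[0]=.3-s3*-.8
    print("d",d,s3)
    for out,sp in((.15,0),(.11,0),(.07,0),(.046,0),(.038,0),(.038,.2),(.038,.4),(.038,.6),(.038,.8),(.038,1.),(.038,1.15),(.038,1.3)):
      r=ik(*lean(out,sp,d),q,.01);q=r[0]
      if sp in(0,.6,1.,1.3) : print("  ",out,sp,q.round(2),np.round(r[1:],1))
E
```

```text
d 0.3 None
   0.15 0 [ 0.8  -0.04 -0.45  2.34 -0.17  0.54  1.91] [0. 0.]
   0.11 0 [ 0.74  0.06 -0.44  2.35 -0.06  0.43  1.79] [0. 0.]
   0.07 0 [ 0.64  0.16 -0.38  2.36  0.05  0.32  1.66] [0. 0.]
   0.046 0 [ 0.57  0.22 -0.32  2.36  0.11  0.26  1.6 ] [0. 0.]
   0.038 0 [ 0.55  0.24 -0.31  2.36  0.13  0.25  1.58] [0. 0.]
   0.038 0.6 [ 0.96  0.32 -0.59  2.33 -0.33  0.26  1.62] [0. 0.]
   0.038 1.0 [ 1.2   0.4  -0.78  2.35 -0.58  0.22  1.58] [0. 0.]
   0.038 1.3 [ 1.37  0.49 -0.93  2.38 -0.75  0.14  1.53] [0. 0.]
d 0.3 0.0
   0.15 0 [ 0.3  -0.08  0.01  2.38 -0.11  0.54  1.83] [0. 0.]
   0.11 0 [ 0.29  0.02  0.01  2.39 -0.13  0.43  1.84] [0. 0.]
   0.07 0 [ 0.29  0.13 -0.01  2.39 -0.15  0.32  1.86] [0. 0.]
   0.046 0 [ 0.3   0.19 -0.02  2.39 -0.17  0.26  1.87] [0. 0.]
   0.038 0 [ 0.3   0.22 -0.02  2.38 -0.17  0.24  1.87] [0. 0.]
   0.038 0.6 [ 0.67  0.27 -0.26  2.35 -0.71  0.3   1.98] [0. 0.]
   0.038 1.0 [ 0.87  0.31 -0.38  2.37 -1.06  0.33  2.03] [0. 0.]
   0.038 1.3 [ 1.08  0.37 -0.56  2.39 -1.3   0.31  2.05] [0. 0.]
d 0.3 0.4
   0.15 0 [ 0.28 -0.09  0.03  2.38 -0.1   0.54  1.83] [
[... 2855 characters left out ...]
6 [ 0.55  0.32 -0.08  2.21 -0.55  0.6   1.85] [0. 0.]
   0.038 1.0 [ 0.73  0.37 -0.12  2.25 -0.87  0.64  1.92] [0. 0.]
   0.038 1.3 [ 0.84  0.41 -0.15  2.3  -1.11  0.67  1.97] [0. 0.]
d 0.5 0.4
   0.15 0 [ 0.22  0.01  0.06  2.25 -0.02  0.78  1.73] [0. 0.]
   0.11 0 [ 0.22  0.1   0.06  2.25 -0.03  0.68  1.73] [0. 0.]
   0.07 0 [ 0.21  0.19  0.05  2.24 -0.05  0.59  1.74] [0. 0.]
   0.046 0 [ 0.21  0.25  0.05  2.24 -0.05  0.54  1.74] [0. 0.]
   0.038 0 [ 0.21  0.27  0.05  2.23 -0.05  0.53  1.74] [0. 0.]
   0.038 0.6 [ 0.52  0.32 -0.04  2.22 -0.57  0.6   1.87] [0. 0.]
   0.038 1.0 [ 0.69  0.36 -0.08  2.25 -0.88  0.65  1.93] [0. 0.]
   0.038 1.3 [ 0.8   0.4  -0.11  2.31 -1.13  0.68  1.98] [0. 0.]
```

The leaned approach with d = 0.4 works. Moving to the pre-grasp.

```bash
python3 -c "
from ik import *
togo(*lean(.11));togo(*lean(.045))"
```

```text
pos [ 0.3482 -0.1013  0.282 ] w 1.001 gf 0.0 shift [ 3.26 -3.03 12.95] turn [-0.113  0.334 -0.013] shift in target axes [-1.05 -4.49 12.9 ] t 16.15
pos [ 0.3482 -0.1013  0.282 ] w 1.001 gf 0.0 shift [ 2.84 -2.3  19.4 ] turn [-0.113  0.334 -0.013] shift in target axes [-3.58 -4.49 18.88] t 16.15
```

Turn first, over 3 rows, then shift in the target axes.

send_rows(
  increments=[
    [9.18,[0,0,0],[-0.038,0.111,-0.004]],
    [9.18,[0,0,0],[-0.038,0.111,-0.004]],
    [9.18,[0,0,0],[-0.038,0.111,-0.004]],
    [9.18,[-0.3,-1.5,4],[0,0,0]],
    [9.18,[-0.3,-1.5,4],[0,0,0]],
  ],
)

```text
clock: 16.65
position: [0.3665, -0.1391, 0.2025]
ee_rot: [0.212, 2.92, -0.013]
force: [0.5, -1.1, -0.9]
width: 1.003
gripper_force: 0.0
```

send_rows(
  increments=[
    [9.18,[-0.4,-1.5,4.4],[0,0,0]],
    [9.18,[0,0,0.5],[0,0,0]],
    [9.18,[0,0,0],[0,0,0]],
  ],
)

```text
clock: 16.95
position: [0.3758, -0.1531, 0.1543]
ee_rot: [0.21, 2.926, -0.006]
force: [-0.1, 1.1, -0.5]
width: 0.997
gripper_force: 0.0
```

```bash
python3 -c "
from ik import *
togo(*lean(.11));togo(*lean(.045));print(arm.observe()['joints'].round(2))"
```

```text
pos [ 0.3758 -0.1531  0.1543] w 0.997 gf 0.0 shift [-0.35  0.26 -0.3 ] turn [ 0.009 -0.003 -0.008] shift in target axes [-0.36  0.25 -0.3 ] t 16.95
pos [ 0.3758 -0.1531  0.1543] w 0.997 gf 0.0 shift [-2.9   0.22  5.68] turn [ 0.009 -0.003 -0.008] shift in target axes [-2.89  0.25  5.68] t 16.95
[ 0.81  0.11 -0.54  2.29  0.03  0.56  1.67]
```

send_rows(
  increments=[
    [9.18,[-0.9,0.1,1.7],[0,0,0]],
    [9.18,[-0.8,0.1,1.5],[0,0,0]],
    [9.18,[-0.6,0,1.2],[0,0,0]],
    [9.18,[-0.6,0,1.2],[0,0,0]],
    [9.18,[0,0,0],[0,0,0]],
  ],
)

```text
clock: 17.45
position: [0.418, -0.1564, 0.108]
ee_rot: [0.207, 2.921, -0.01]
force: [-0.3, -0.1, 0.1]
width: 0.996
gripper_force: 0.0
```

```bash
python3 -c "
from ik import *
togo(*lean(.045));print(arm.observe()['joints'].round(2),arm.observe()['force'])"
```

```text
pos [ 0.418  -0.1564  0.108 ] w 0.996 gf 0.0 shift [0.27 0.01 0.27] turn [ 0.007  0.003 -0.006] shift in target axes [0.27 0.01 0.27] t 17.45
[ 0.68  0.25 -0.48  2.28  0.21  0.44  1.47] [-0.2546924  -0.07256737  0.13096735]
```

send_rows(
  increments=[
    [9.18,[0.25,0,0.2],[0,0,0]],
    [6,[0,0,0],[0,0,0]],
    [4,[0,0,0],[0,0,0]],
    [3,[0,0,0],[0,0,0]],
    [1,[0,0,0],[0,0,0]],
  ],
  force=20,
)

```text
clock: 17.95
position: [0.4146, -0.1561, 0.1043]
ee_rot: [0.208, 2.923, -0.007]
force: [-0.4, 0.1, -0.1]
width: 0.7
gripper_force: 0.0
```

send_rows(
  increments=[
    [1,[0,0,0],[0,0,0]],
    [1,[0,0,0],[0,0,0]],
    [1,[0,0,0],[0,0,0]],
    [1,[0,0,0],[0,0,0]],
    [1,[0,0,0],[0,0,0]],
  ],
)

```text
clock: 18.45
position: [0.4145, -0.1559, 0.1039]
ee_rot: [0.208, 2.923, -0.007]
force: [0.1, 0.6, -0.7]
width: 0.267
gripper_force: 0.0
```

```bash
python3 -c "
from ik import *
togo(*lean(.045));togo(*lean(.035));o=arm.observe();print(o['force'],Ro.from_rotvec(o['ee_rot']).inv().apply(o['force']),o['ft_torque'])"
```

```text
pos [ 0.4145 -0.1559  0.1039] w 0.267 gf 0.0 shift [-0.16  0.01 -0.05] turn [ 0.009 -0.    -0.006] shift in target axes [-0.16  0.01 -0.05] t 18.45
pos [ 0.4145 -0.1559  0.1039] w 0.267 gf 0.0 shift [-0.55  0.    0.87] turn [ 0.009 -0.    -0.006] shift in target axes [-0.55  0.01  0.87] t 18.45
[ 0.06011229  0.61165306 -0.65488433] [0.16417822 0.60722584 0.64103723] [0.09678867 0.07162891 0.02797757]
```

send_rows(
  increments=[
    [1,[0,0,0],[0,0,0]],
    [1,[0,0,0],[0,0,0]],
    [1,[0,0,0],[0,0,0]],
    [1,[0,0,0],[0,0,0]],
  ],
  force=45,
)

```text
clock: 18.85
position: [0.4145, -0.1562, 0.104]
ee_rot: [0.208, 2.923, -0.007]
force: [-0.3, -1.9, -0.8]
width: 0.17
gripper_force: 44.9
```

send_rows(
  increments=[
    [1,[-0.12,0,0.28],[0,0,0]],
    [1,[-0.12,0,0.28],[0,0,0]],
    [1,[-0.08,0,0.18],[0,0,0]],
    [1,[-0.04,0,0.1],[0,0,0]],
    [1,[0,0,0],[0,0,0]],
  ],
)

```text
clock: 19.35
position: [0.4191, -0.1569, 0.0971]
ee_rot: [0.208, 2.924, -0.009]
force: [-12.3, 0.1, 24.4]
width: 0.174
gripper_force: 45.0
```

```bash
python3 -c "
from ik import *
togo(*lean(.037));o=arm.observe();print('axial',o['force']@RB.apply(N),'tool',Ro.from_rotvec(o['ee_rot']).inv().apply(o['force']).round(1),o['ft_torque'].round(2),o['joints'].round(2))"
```

```text
pos [ 0.4191 -0.1569  0.0971] w 0.174 gf 45.01887559890747 shift [-0.16  0.04 -0.09] turn [ 0.008 -0.001 -0.006] shift in target axes [-0.16  0.04 -0.09] t 19.35
axial 26.965690318681766 tool [  6.8  -1.4 -26.4] [-0.22  1.42 -0.08] [ 0.66  0.27 -0.46  2.28  0.24  0.41  1.45]
```

Bottomed at 27 N axial. Now I'll twist about the knob axis.

send_rows(
  increments=[
    [1,[0,0.05,0],[-0.024,0,0.058]],
    [1,[-0.006,0.1,-0.002],[-0.0486,0,0.115]],
    [1,[-0.006,0.1,-0.002],[-0.0486,0,0.115]],
    [1,[-0.006,0.1,-0.002],[-0.0486,0,0.115]],
  ],
)

```text
clock: 19.75
position: [0.4207, -0.1523, 0.0978]
ee_rot: [0.763, 2.805, 0.305]
force: [-13.1, 4.1, 24.7]
width: 0.175
gripper_force: 45.0
```

```bash
cat > st.py <<'E'
from ik import *
import sys
o=arm.observe();R=Ro.from_rotvec(o['ee_rot']);rel=Rk().inv()*R
e=rel.as_euler('ZYX');sp,d,_=e
print("spin",round(sp,3),"lean",e[1:].round(3),"grip",round(o['width'],3))
g=o['position']-R.apply([0,0,.019]);m=RB.inv().apply(g-np.r_[BOX[:2],0])-np.array([-.0625,0,.0865])
print("grasp out/up/y mm",np.round([m@N*1e3,m@U*1e3,m[1]*1e3],1),"t",o["clock"])
F=RB.inv().apply(o['force']);T=o['ft_torque']
n=RB.apply(N);print("F out/up/y",np.round([F@N,F@U,F[1]],1),"T axis raw",round(T@n,2),"T at grasp",round((T-np.cross(g-o['position'],o['force']))@n,2),o['joints'].round(2))
E
python3 st.py
```

```text
spin 0.448 lean [ 0.403 -0.006] grip 0.175
grasp out/up/y mm [36.8 -1.3  1. ] t 19.75
F out/up/y [28.   3.1  2.3] T axis raw -0.08 T at grasp -0.11 [ 0.92  0.33 -0.6   2.26 -0.12  0.41  1.51]
```

send_rows(
  increments=[
    [1,[-0.006,0.1,-0.002],[-0.0486,0,0.115]],
    [1,[-0.006,0.1,-0.002],[-0.0486,0,0.115]],
    [1,[-0.006,0.1,-0.002],[-0.0486,0,0.115]],
    [1,[-0.006,0.1,-0.002],[-0.0486,0,0.115]],
    [1,[-0.006,0.1,-0.002],[-0.0486,0,0.115]],
  ],
)

```text
clock: 20.25
position: [0.4251, -0.1479, 0.1005]
ee_rot: [1.481, 2.423, 0.721]
force: [-6.3, 7.3, 27.0]
width: 0.172
gripper_force: 45.1
```

```bash
python3 st.py
```

```text
spin 1.071 lean [ 0.407 -0.006] grip 0.172
grasp out/up/y mm [36.8  0.2  2.6] t 20.25
F out/up/y [26.3  9.6  6.4] T axis raw -0.4 T at grasp -0.48 [ 1.27  0.44 -0.81  2.3  -0.55  0.34  1.53]
```

send_rows(
  increments=[
    [1,[0,0.03,0],[-0.031,0,0.074]],
    [1,[0,0.03,0],[-0.031,0,0.074]],
    [1,[0,0.01,0],[-0.016,0,0.037]],
    [1,[0,0,0],[0,0,0]],
  ],
)

```text
clock: 20.65
position: [0.4268, -0.1472, 0.1015]
ee_rot: [1.682, 2.254, 0.844]
force: [-4.9, 6.5, 33.2]
width: 0.17
gripper_force: 45.1
```

```bash
python3 st.py
```

```text
spin 1.268 lean [ 0.41  -0.007] grip 0.17
grasp out/up/y mm [36.8  0.7  3. ] t 20.65
F out/up/y [30.5 14.3  5.7] T axis raw -0.54 T at grasp -0.65 [ 1.38  0.5  -0.9   2.33 -0.68  0.29  1.52]
```

send_rows(
  increments=[
    [1,[0,0,0],[-0.02,0,0.046]],
    [1,[0,0,0],[-0.02,0,0.046]],
    [1,[0,0,0],[0,0,0]],
    [1,[0,0,0],[0,0,0]],
  ],
)

```text
clock: 21.05
position: [0.4269, -0.1468, 0.1016]
ee_rot: [1.775, 2.163, 0.901]
force: [-1.0, 6.7, 28.1]
width: 0.179
gripper_force: 47.3
```

```bash
python3 st.py; python3 -c "
from h import *;import cv2
b=arm.get_image('top')[150:250,250:380,::-1];c=arm.get_image('scene')[100:230,260:400,::-1]
cv2.imwrite('pics/x.png',np.hstack([cv2.resize(b,(400,308)),cv2.resize(c,(400,308))]))"
```

```text
spin 1.364 lean [ 0.411 -0.008] grip 0.179
grasp out/up/y mm [36.9  0.1  3.2] t 21.05
F out/up/y [24.1 14.5  6.4] T axis raw 0.14 T at grasp 0.02 [ 1.44  0.54 -0.95  2.35 -0.74  0.26  1.52]
```

```bash
python3 -c "
from h import *;import cv2
p=P('top');a=cv2.cvtColor(arm.get_image('top'),cv2.COLOR_RGB2GRAY);b=cv2.cvtColor(cv2.imread('pics/top0.png'),cv2.COLOR_BGR2GRAY)
for z in(.126,):
  for x in(.09,.0525,.015):
    uv=[proj(p,box(x,y,z)).round().astype(int) for y in(.045,.02,0,-.02,-.045)]
    print([int(b[v,u]) for u,v in uv],[int(a[v,u]) for u,v in uv])"; python3 st.py
```

```text
[170, 169, 169, 169, 169] [89, 89, 90, 90, 90]
[149, 165, 164, 164, 160] [140, 136, 135, 177, 66]
[165, 160, 165, 160, 161] [127, 124, 122, 120, 122]
spin 1.363 lean [ 0.411 -0.008] grip 0.181
grasp out/up/y mm [36.8  0.   3.2] t 21.2
F out/up/y [24.4 13.7  6. ] T axis raw 0.18 T at grasp 0.07 [ 1.44  0.53 -0.95  2.35 -0.74  0.26  1.52]
```

The trap region has changed and the pads are twisting on the bar, so the stop has been reached and the trap is open. I'll ease the preload and open so the spring takes the knob home, then back off.

send_rows(
  increments=[
    [1,[0.08,0,-0.18],[0,0,0]],
    [3,[0,0,0],[0,0,0]],
    [6,[0,0,0],[0,0,0]],
    [9.18,[0,0,0],[0,0,0]],
    [9.18,[0,0,0],[0,0,0]],
  ],
)

```text
clock: 21.7
position: [0.4236, -0.1481, 0.101]
ee_rot: [1.784, 2.16, 0.897]
force: [0.2, 3.6, 1.8]
width: 0.48
gripper_force: 1.5
```

send_rows(
  increments=[
    [9.18,[0,0,0],[0,0,0]],
    [9.18,[0,0,0],[0,0,0]],
    [9.18,[0,0,0],[0,0,0]],
    [9.18,[0,0,0],[0,0,0]],
    [9.18,[0,0,0],[0,0,0]],
  ],
)

```text
clock: 22.2
position: [0.4236, -0.1501, 0.1009]
ee_rot: [1.786, 2.156, 0.894]
force: [-0.1, 0.1, -0.5]
width: 0.916
gripper_force: 0.0
```

```bash
python3 st.py
```

```text
spin 1.372 lean [ 0.405 -0.002] grip 0.916
grasp out/up/y mm [37.9 -2.7 -0.5] t 22.2
F out/up/y [-0.3 -0.4  0.1] T axis raw 0.28 T at grasp 0.28 [ 1.45  0.53 -0.94  2.35 -0.74  0.26  1.52]
```

send_rows(
  increments=[
    [9.18,[0.4,0,-1],[0,0,0]],
    [9.18,[1.0,0,-2.5],[0,0,0]],
    [9.18,[0.5,0,-4],[0,0,0]],
    [9.18,[0,0,-4],[0,0,0]],
    [9.18,[0,0,-4],[0,0,0]],
  ],
)

```text
clock: 22.7
position: [0.3382, -0.1813, 0.2296]
ee_rot: [1.786, 2.158, 0.893]
force: [-0.3, -1.9, -0.0]
width: 1.004
gripper_force: 0.0
```

```bash
python3 st.py;python3 -c "
from h import *;import cv2
f=lambda a,w,h:cv2.resize(a[:,:,::-1],(w,h),interpolation=cv2.INTER_CUBIC)
t=arm.get_image('top');s=arm.get_image('scene');w=arm.get_image('wrist')
cv2.imwrite('pics/f1.png',np.vstack([np.hstack([f(t[140:260,120:380],400,185),f(w,400,185)]),f(s[70:290,120:400],525,412).repeat(1,0)[:,:525] if 0 else cv2.copyMakeBorder(f(s[70:290,120:400],525,412),0,0,0,275,0)]))"
```

```text
spin 1.371 lean [ 0.405 -0.001] grip 1.004
grasp out/up/y mm [189.4   5.4 -43. ] t 22.7
F out/up/y [-0.  -0.1 -1.9] T axis raw 0.26 T at grasp 0.26 [ 1.86  0.16 -0.97  2.25 -0.71  0.86  1.58]
```

View pics/f1.png

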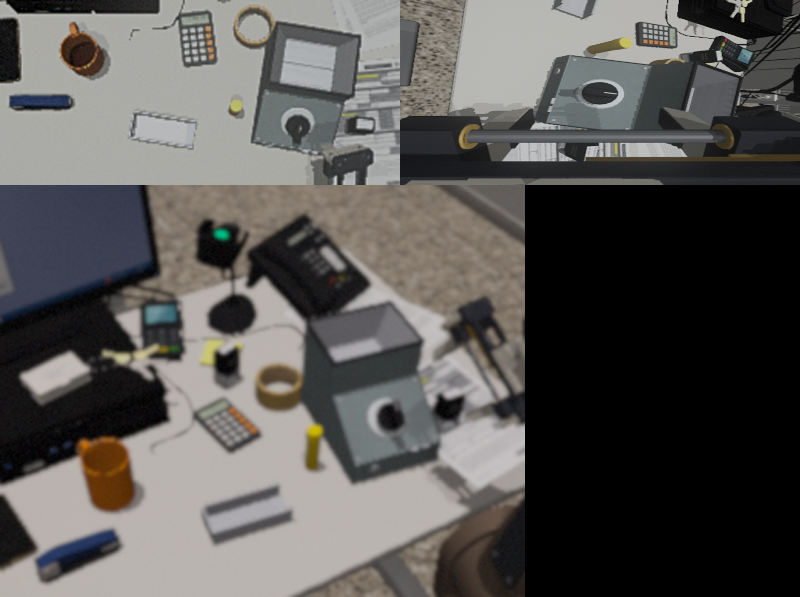

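The final views show the trap shut and empty at about (310,65), the knob bar back along the slope, the tray flat and empty, and the bystanders in place. I'll compare the knob patch with the first picture, then hand in.

```bash
python3 -c "
from h import *;import cv2
t=cv2.cvtColor(arm.get_image('top'),cv2.COLOR_RGB2GRAY).astype(int);b=cv2.cvtColor(cv2.imread('pics/top0.png'),cv2.COLOR_BGR2GRAY).astype(int)
d=np.abs(t-b)
print('knob',d[208:236,300:328].max(),d[208:236,300:328].mean(),'glue',d[200:217,265:282].max(),'stamp',d[212:230,342:366].mean())
if d[208:236,300:328].mean()<6: print(arm.sign_off(),arm.observe()['clock'])"
```

```text
knob 17 3.940051020408163 glue 9 stamp 3.0162037037037037
the job is handed in; nothing more can be done
the job is handed in; nothing more can be done
```

The job is handed in: all four sticks went from the tray into the hopper and dropped through the trap into the bin. The knob was turned to its stop and sprang back home, the empty tray stands flat on the desk, and the bystanders look undisturbed. I checked this from the final camera views; sign-off gave no verdict.

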